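# Pack the planting kit into its fitted case

### The arm

A 6-joint arm with a two-finger parallel gripper is mounted at the origin on the work surface. World frame = base frame: x ahead of the robot, y to its left, z up, the work surface at z = 0. Lengths are in m, angles in rad, forces in N, time in s.
With the tool pointing down it reaches from about 0.275 to 0.975 m from the base axis. Payload 8.4 kg.
Tool frame: the origin (TCP) lies midway between the tips of the shut fingers; the grasp point (between the pads) lies 19 mm behind it (ctrl.grip_depth is the distance from the TCP to the grasp point, in m); z points along the fingers, y is the line along which they close (so a half turn about z gives the same grasp; the last joint's range is limited). The gripper opens to 92 mm and grips with 3 to 60 N. Pads are 20 mm wide; open, the fingers measure 128 mm over their backs; the gripper's body (75 mm by 189 mm) begins 69 mm behind the grasp point.
Start: joints at [1.157, 0.353, 1.633, -0, 1.155, -0.002], TCP at [0.25, 0.573, 0.215] pointing down, gripper open.
Joint ranges: [-2.63, 2.63], [-0.92, 2.1], [0.06, 2.66], [-1.3, 4.44], [0, 2.69], [-3.02, 3.02]. Speed limits (rad/s): [2.22, 2.22, 2.79, 3.14, 3.14, 3.14].

### API

Orientations are given as a unit quaternion [x, y, z, w].
In Python, from workcell import ctrl gives the robot as it stands. The module is installed in compiled form; this text tells all that it offers.
- The arm moves only by the tool servo_tool, never from a script. Its argument "deltas" is a list that holds one entry, the list of rows, each a list of 7 numbers: the shift along the tool's x, y, z in units of 30 mm (1.0 is 30 mm), then the turn, a rotation vector about the tool's x, y, z in units of pi/2 rad (1.0 is pi/2 rad), then the opening, from 0 (shut) to 1 (fully open). A call has 1 to 20 rows; each row shifts and turns the commanded pose from where the row before left it, along the tool's axes as they then stand; what a row does not reach is not made up. A row lasts 1/8 s, in which the tool goes at most 62.5 mm and 10.7 degrees, less where a joint would pass 70% of its speed; a pose out of reach is approached as far as the arm can. A call with a number of a shift or a turn outside -1 to 1 is refused whole. A call with a gripper value outside its range is refused whole. The fingers move at their own pace and stop on an object; "newtons" is the grip in N (left out, the last holds). Time passes only in rows, so rows that do not move let the fingers close. It gives the time, the measured TCP pose, the force, the opening and the grip force at its end, in the units of the state.
- ctrl.observe(): the state, without advancing time (a new reading comes with each control period).
- ctrl.snapshot(name): name is "scene" or "top"; returns (picture, depth): 480x640x3 uint8, red, green, blue; 480x640 float32, m along the optical axis (not along the pixel's ray), 0 where there is no reading.
- ctrl.camera_params(name): a dict with "fx", "fy", "cx", "cy" (pixels), "pose" (4x4, takes a point from camera to world coordinates). Camera axes: x right, y up, looking along -z (the intrinsics and any distortion apply to the point x, -y, -z); pixel columns grow to the right and rows downward; lengths in m; the calibration is good to about 2 mm. A picture is of the moment at which its call begins. camera_params takes no time and is no camera call.
- ctrl.finish_job(): hands the job in; it is judged then, once.
Trained networks look in the newest picture that a camera, given by its name, has taken for a name from the list of things; names that differ only in an ending like _2 or _b are one class to them, and where a whole thing is asked for, a point or a joint stands for the part that bears it (a point fixed in the world has none). Each returns a list of dicts, best first, with "score" (0 to 1); they miss things now and then, are a little off and sometimes report something else, mostly with a low value. They report only what shows in the picture. A call takes as long as a camera call. They do not tell look-alikes from the thing itself.
- ctrl.silhouettes(label, camera): "pixels" (480x640 bool, what is visible of it) and "box" ([left, top, right, bottom] in pixels, round what is visible of it).
- ctrl.spot_point(label, camera): "at" ([column, row] in pixels: a listed point, or the origin of a listed thing).
The state is a dict: "time_s": time; "joint_pos": joint angles; "qd": joint speeds; "joint_efforts": joint torques, N m; "tool_pos": TCP position; "eef_rot": TCP orientation; "contact_force": force on the tool from outside, world axes, zero at the start; "torque": the same for the moment, N m; "width": opening from 0.0 (shut) to 1.0 (fully open); "gripper_force": force on a finger pad.
Only numpy, scipy, OpenCV 4.12 (cv2) and the standard library are available. Lean on these libraries where they do the work, as an engineer would, in place of code of your own. Each camera call takes 0.05 s, during which the arm holds its last target. There are 200 camera calls.

### The job

Pack the planting kit into its fitted case: press the hand weeder, the soil meter and the T-handled dibber each into the cutout of its own shape until it sits fully home, flat on the cutout's floor, and drop every seed tin that stands on the mat upright into a round pocket of the insert, one tin to a pocket. Any order will do; leave the blue pot, the seedling tray and the watering can where they are.

Things in the scene. Friction and masses are not known exactly. Their poses are not given: they have to be found in the camera images.
- case: Open flat tool case with a hard grey insert, 248 x 312 mm, fixed, on the 3 mm mat. Origin: centre of its underside; z up, x roughly away from the robot, y left. Insert top 34 mm above the origin; cutouts and pockets 14 mm deep (floor at 20 mm). From its -y side: a column of five round pockets, then the cutouts of the meter, the dibber and the weeder, each its tool's shape with 2 to 4 mm play.
- weeder: Hand weeder lying flat: wooden handle 95 x 30 mm, 28 mm high, from x = -50 to +45 mm; thin steel shank 8 mm wide and a steel two-pronged fork 26 mm wide ending at x = +125 mm, both under 13 mm high. 130 g. Origin on its underside, below the grip point; x along the tool towards its tip, z up as it lies. Grip across the handle (30 mm wide) at the origin.
- meter: Soil moisture meter lying flat: grey plastic head 60 x 46 mm, 28 mm high, centred on the origin, with a round dial on top; a steel probe 7 mm thick runs 4.5 to 11.5 mm above the underside to x = +105 mm. 100 g. Origin on its underside, below the grip point; x along the tool towards its tip, z up as it lies. Grip across the head (46 mm wide) at the origin.
- dibber: T-handled wooden dibber lying flat, 28 mm high: crossbar 84 mm along y and 26 mm along x from x = -72 to -46 mm; stem 26 mm wide to x = +50 mm; blunt steel point 14 mm wide, 18 mm high, to x = +85 mm. 140 g. Origin on its underside, below the grip point; x along the tool towards its tip, z up as it lies. Grip across the stem (26 mm wide) at the origin.
- cut_weeder (a point): Point on the floor of the weeder's cutout where the weeder's origin comes when it is home. Axes as the case; here the weeder's x must point along +x (tip away from the robot). Two spring-loaded white side grips beside this point hold the tool up near the mouth: push down with about 8 to 18 N at its grip point until it meets the floor; friction then holds it, 14 mm standing proud.
- cut_meter (a point): Point on the floor of the meter's cutout where the meter's origin comes when it is home. Axes as the case; here the meter's x must point along -x (probe towards the robot). Two spring-loaded white side grips beside this point hold the tool up near the mouth: push down with about 8 to 18 N at its grip point until it meets the floor; friction then holds it, 14 mm standing proud.
- cut_dibber (a point): Point on the floor of the dibber's cutout where the dibber's origin comes when it is home. Axes as the case; here the dibber's x must point along +x (crossbar near the robot). Two spring-loaded white side grips beside this point hold the tool up near the mouth: push down with about 8 to 18 N at its grip point until it meets the floor; friction then holds it, 14 mm standing proud.
- pot: Glazed blue pot, 110 mm across, 95 mm high, a bystander. Origin: centre of its underside.
- tray: Empty black plastic seedling tray, 100 x 280 x 45 mm, beyond the case, a bystander. Origin: centre of its underside.
- can: Orange plastic watering can, 150 mm across, 190 mm high, spout along its +y to 190 mm, left of the case, a bystander. Origin: centre of its underside.
- tin1: Closed aluminium seed tin, a plain upright cylinder 34 mm across and 32 mm high, 40 g, standing on the mat; may be absent. Origin: centre of its underside, z up. All tins are alike.
- pocket1 (a point): Centre of the floor of round pocket 1 (1 nearest the robot, 5 farthest; 44 mm apart along the case's x), 40 mm across, 14 mm deep. Any tin may go in any pocket.
- tin2: Closed aluminium seed tin, a plain upright cylinder 34 mm across and 32 mm high, 40 g, standing on the mat; may be absent. Origin: centre of its underside, z up. All tins are alike.
- pocket2 (a point): Centre of the floor of round pocket 2 (1 nearest the robot, 5 farthest; 44 mm apart along the case's x), 40 mm across, 14 mm deep. Any tin may go in any pocket.
- tin3: Closed aluminium seed tin, a plain upright cylinder 34 mm across and 32 mm high, 40 g, standing on the mat; may be absent. Origin: centre of its underside, z up. All tins are alike.
- pocket3 (a point): Centre of the floor of round pocket 3 (1 nearest the robot, 5 farthest; 44 mm apart along the case's x), 40 mm across, 14 mm deep. Any tin may go in any pocket.
- tin4: Closed aluminium seed tin, a plain upright cylinder 34 mm across and 32 mm high, 40 g, standing on the mat; may be absent. Origin: centre of its underside, z up. All tins are alike.
- pocket4 (a point): Centre of the floor of round pocket 4 (1 nearest the robot, 5 farthest; 44 mm apart along the case's x), 40 mm across, 14 mm deep. Any tin may go in any pocket.
- tin5: Closed aluminium seed tin, a plain upright cylinder 34 mm across and 32 mm high, 40 g, standing on the mat; may be absent. Origin: centre of its underside, z up. All tins are alike.
- pocket5 (a point): Centre of the floor of round pocket 5 (1 nearest the robot, 5 farthest; 44 mm apart along the case's x), 40 mm across, 14 mm deep. Any tin may go in any pocket.
Not all that is in view belongs to the job. What is shaped like the tin4 but green or yellow is not meant. What is shaped like the weeder but red is not meant.

How it is judged:
By the outcome, as a careful person would: the job done as asked, in the order asked, and still so for the second after the job is handed in, with the robot touching nothing.
Of tin1, tin2, tin3, tin4, tin5 only 3 to 5 are there at a start; the rules pass over those that are not, and their reading is None.
At some moment in a run one of weeder, meter, dibber, tin1, tin2, tin3, tin4, tin5 may be knocked a few centimetres aside while the robot is not near it.
It also fails if it takes over 210 s, if anything falls off the work surface, if the arm or the gripper's body presses on something with over 40 N, if the wrist force passes 120 N, or if a joint passes its speed limit or range.

## Working session

There is one attempt and no reset: what is moved stays moved. The work goes in short steps, Python scripts to look and compute and a tool call to move; the robot and the scene stay as the last step left them, time stands still between calls to the robot, and variables do not carry over. Pictures are saved under pics/ and viewed, at most 14 in all, crops included, and the job is handed in when it is done.

Besides the shell and the picture viewer there is one more tool, called after "Call:" as name(argument=value, ...) on one line, values as JSON. servo_tool: Moves the arm, as the interface text tells. Shifts and turns lie within -1 to 1; 1 stands for 30 mm of shift or pi/2 rad of turn. Its arguments: {"type":"object","properties":{"deltas":{"type":"array","items":{"type":"array","items":{"type":"array","items":{"type":"number"}}}},"newtons":{"type":"number"}},"required":["deltas"]}

```bash
mkdir -p pics; cat > h.py <<'E'
import numpy as np, cv2
from workcell import ctrl
from scipy.spatial.transform import Rotation as R
def px2w(cam,u,v,d=None,z=None):
    p=ctrl.camera_params(cam);P=np.array(p["pose"])
    r=np.array([(u-p["cx"])/p["fx"],-(v-p["cy"])/p["fy"],-1.0])
    if d is not None: return P[:3,:3]@(r*d)+P[:3,3]
    r=P[:3,:3]@r; return P[:3,3]+r*(z-P[2,3])/r[2]
def cloud(cam,depth):
    v,u=np.mgrid[:480,:640];p=ctrl.camera_params(cam);P=np.array(p["pose"])
    c=np.stack([(u-p["cx"])/p["fx"]*depth,-(v-p["cy"])/p["fy"]*depth,-depth],-1)
    w=c@P[:3,:3].T+P[:3,3]; w[depth==0]=np.nan; return w
def save(n,im): cv2.imwrite("pics/"+n+".png",im[...,::-1])
E
python3 - <<'E'
from h import *
for c in("top","scene"):
    im,d=ctrl.snapshot(c);save(c+"0",im);p=ctrl.camera_params(c);print(c,{k:p[k] for k in p if k!="pose"},np.round(p["pose"],3).tolist())
    if c=="top": np.savez("top0.npz",im=im,d=d)
print(ctrl.observe())
for l in ["weeder","meter","dibber","tin1","cut_weeder","cut_meter","cut_dibber","pocket1","pocket5","case"]:
    r=ctrl.spot_point(l,"top")
    print(l,[(round(x["score"],2),np.round(x["at"],1).tolist()) for x in r])
E
```

```text
top {'fx': 575.1929334392973, 'fy': 575.1929334392973, 'cx': 318.4704959426763, 'cy': 242.91578161118952} [[-0.018, 0.997, -0.069, 0.387], [-1.0, -0.017, 0.004, 0.021], [0.002, 0.069, 0.998, 1.764], [0.0, 0.0, 0.0, 1.0]]
scene {'fx': 445.51910215970344, 'fy': 445.51910215970344, 'cx': 328.6454575009869, 'cy': 239.0363543816317} [[0.824, -0.441, 0.355, 0.965], [0.566, 0.661, -0.492, -0.592], [-0.017, 0.606, 0.795, 1.073], [0.0, 0.0, 0.0, 1.0]]
{'time_s': 0.1, 'joint_pos': array([ 1.15659618e+00,  3.53560126e-01,  1.63405799e+00, -2.84640970e-05,
        1.15522228e+00, -2.41279829e-03]), 'qd': array([-0.00140956, -0.0020686 , -0.00162875, -0.0004647 , -0.00166714,
        0.00179135]), 'joint_efforts': array([ 9.77036325e-04, -5.94901621e+01, -3.34931624e+01,  7.00498070e-02,
        1.82814390e-02, -2.06479501e-05]), 'tool_pos': array([0.24998825, 0.57233204, 0.21395126]), 'eef_rot': array([ 2.04436369e-01,  9.78879656e-01, -6.13076022e-04, -1.16282774e-04]), 'contact_force': array([ 0.6030042 ,  0.80028212, -1.00952412]), 'torque': array([ 0.02624105, -0.00445655,  0.02515661]), 'gripper_force': 0.0, 'width': 0.9956771803741872}
weeder [(0.88, [465.2, 335.0]), (0.66, [391.9, 214.0])]
meter [(0.58, [340.5, 262.2]), (0.57, [355.3, 214.7])]
dibber [(0.71, [370.2, 263.4]), (0.62, [432.4, 210.4])]
tin1 [(0.7, [414.7, 309.2]), (0.65, [387.5, 271.9]), (0.65, [441.4, 266.1]), (0.64, [369.1, 264.2]), (0.5, [414.0, 265.4]), (0.48, [339.4, 264.3]), (0.43, [462.5, 251.6])]
cut_weeder [(0.64, [223.6, 238.4])]
cut_meter [(0.91, [279.5, 205.7])]
cut_dibber [(0.68, [252.4, 234.2])]
pocket1 [(0.97, [299.4, 200.3]), (0.96, [295.0, 256.0]), (0.79, [299.0, 243.9]), (0.77, [298.5, 229.7]), (0.62, [300.3, 217.1])]
pocket5 [(0.97, [299.4, 200.3]), (0.96, [295.0, 256.0]), (0.79, [299.0, 243.9]), (0.77, [298.5, 229.7]), (0.62, [300.3, 217.1])]
case [(0.8, [257.4, 223.3]), (0.29, [340.1, 264.2])]
```

```bash
python3 - <<'E'
from h import *
im=np.load("top0.npz")["im"]
save("top_crop",cv2.resize(im[170:370,190:490],(800,533),interpolation=cv2.INTER_CUBIC))
E
```

```text
(no output)
```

View pics/scene0.png

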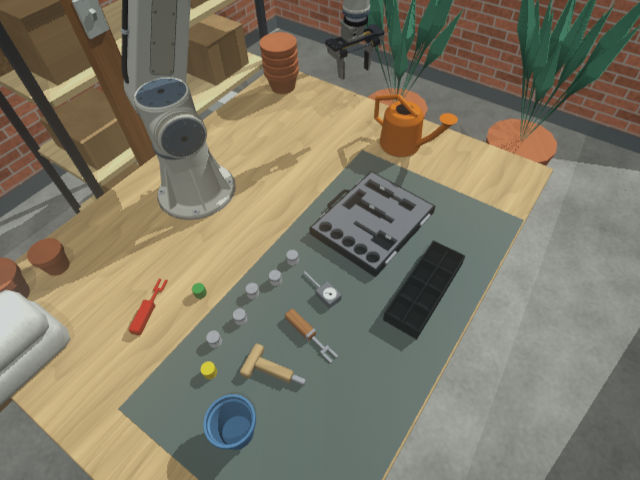

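View pics/top_crop.png

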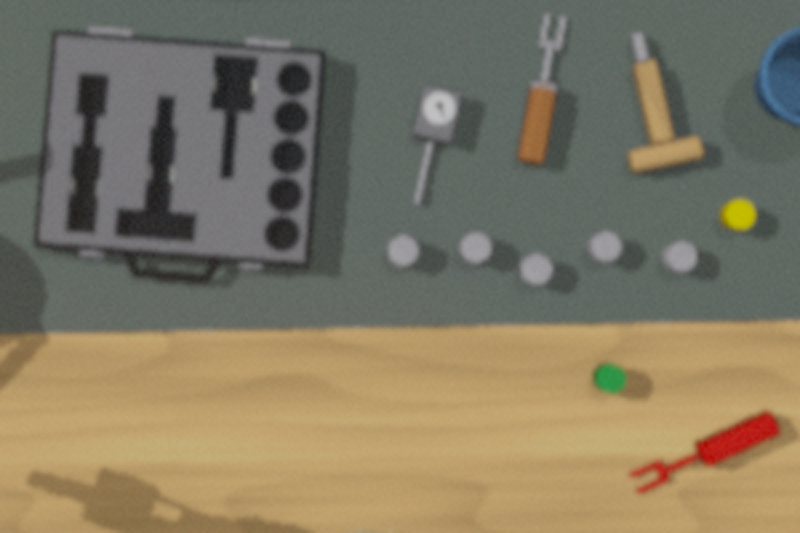

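Candidates, in top-image pixels: grey tins at (341,264), (368,263), (391,271), (417,262) and (445,266). The look-alikes to avoid are the yellow tin (467,251), the green tin (418,312) and the red weeder (465,335). The real weeder is the orange-handled one at (391,216), the meter is at (354,213) and the dibber at (437,207). Next I fit models to the top image.

```bash
cat >> h.py <<'E'
from scipy.optimize import minimize
S=4
def box(x0,x1,y0,y1,z0,z1): return np.array([[x,y,z] for x in(x0,x1) for y in(y0,y1) for z in(z0,z1)])/1e3
def cyl(r,z0,z1): return np.array([[r*np.cos(a),r*np.sin(a),z] for a in np.linspace(0,6.2832,33) for z in(z0,z1)])/1e3
TH={'weeder':[box(-50,45,-15,15,0,28)],
 'meter':[box(-30,30,-23,23,0,28),box(30,105,-3.5,3.5,4.5,11.5)],
 'dibber':[box(-72,-46,-42,42,0,28),box(-46,50,-13,13,0,28)],
 'tin':[cyl(17,0,32)]}
p_=1.5
def flat(x0,x1,w): return box(x0-p_,x1+p_,-w/2-p_,w/2+p_,0,0.01)
CUT={'weeder':[flat(-50,45,30),flat(45,95,10),flat(92,125,26)],'meter':[flat(-30,30,46),flat(30,105,9)],
 'dibber':[flat(-72,-46,84),flat(-46,50,26),flat(50,85,14)],'pocket':[cyl(20,0,0.01)]}
def proj(cam,w):
    p=ctrl.camera_params(cam);P=np.array(p["pose"]);c=(w-P[:3,3])@P[:3,:3]
    return np.stack([p["cx"]-p["fx"]*c[:,0]/c[:,2],p["cy"]+p["fy"]*c[:,1]/c[:,2]],1)
def render(cam,parts,x,y,yaw,z,x0,y0,shape):
    m=np.zeros(shape,np.uint8);Rz=R.from_euler('z',yaw).as_matrix()
    for b in parts:
        q=(proj(cam,b@Rz.T+[x,y,z])-[x0,y0]+.5)*S-.5
        cv2.fillConvexPoly(m,cv2.convexHull(np.round(q*16).astype(np.int32)),1,cv2.LINE_8,4)
    return m
def fit(cam,im,parts,kind,x,y,yaw,z,r,rot=True,thr=None):
    u,v=proj(cam,np.array([[x,y,z]]))[0].astype(int);x0,y0=max(u-r,0),max(v-r,0)
    c=im[y0:v+r,x0:u+r].astype(np.float32)
    g={'sat':c.max(2)-c.min(2),'bright':c.mean(2),'dark':255-c.mean(2)}[kind]
    g=cv2.resize(g,None,fx=S,fy=S,interpolation=cv2.INTER_CUBIC).clip(0,255)
    t=thr if thr else cv2.threshold(g.astype(np.uint8),0,255,cv2.THRESH_OTSU)[0]
    M=(g>t)
    n,L=cv2.connectedComponents(M.astype(np.uint8))
    R0=render(cam,parts,x,y,yaw,z,x0,y0,M.shape)
    k=np.bincount(L[(R0>0)&M],minlength=n).argmax(); M=L==k
    f=lambda q:-((lambda A:(A&M).sum()/(A|M).sum())(render(cam,parts,x+q[0]/1e3,y+q[1]/1e3,yaw+(q[2]/100 if rot else 0),z,x0,y0,M.shape)>0))
    best=None
    n=3 if rot else 2
    for s in(8,4):
        q0=np.zeros(n) if best is None else best.x
        best=minimize(f,q0,method='Nelder-Mead',options=dict(initial_simplex=np.vstack([q0]+[q0+s*e for e in np.eye(n)]-np.r_[0]),xatol=.02,fatol=1e-5))
    q=best.x
    return x+q[0]/1e3,y+q[1]/1e3,yaw+(q[2]/100 if rot else 0),-best.fun,t
E
python3 - <<'E'
from h import *
D=np.load("top0.npz");im=D["im"];d=D["d"];W=cloud("top",d)
for n,(u,v) in dict(mat=(400,240),ins=(275,250),tin=(341,264),meter=(354,216),weeder=(391,216),wood=(300,330)).items(): print(n,np.round(W[v,u],4),im[v,u])
def go(n,parts,kind,u,v,yaw,z,r,**k):
    x,y,_=px2w("top",u,v,z=z); a=fit("top",im,parts,kind,x,y,yaw,z,r,**k); print(n,np.round(a,4))
go('weeder',TH['weeder'],'sat',391,216,-.1,.003,40)
go('dibber',TH['dibber'],'sat',436,208,.2,.003,40)
for t in (None,115,125): go('meter',TH['meter'],'bright',354,214,np.pi-.2,.003,34,thr=t)
for u,v in((341,264),(368,263),(391,271),(417,262),(445,266)): go('tin',TH['tin'],'bright',u,v,0,.003,11,rot=False)
for t in(None,175): 
  go('cutW',CUT['weeder'],'dark',222,236,-.05,.037,40,thr=t)
  go('cutD',CUT['dibber'],'dark',250,236,-.05,.037,34,thr=t)
  go('cutM',CUT['meter'],'dark',278,203,np.pi-.05,.037,30,thr=t)
  for u,v in((295.5,257),(297,243),(298,228),(299,214),(300.5,199.5)): go('pk',CUT['pocket'],'dark',u,v,0,.037,9,rot=False,thr=t)
E
```

```text
mat [ 0.5124 -0.236   0.0037] [ 96 104  98]
ins [0.4864 0.1454 0.0378] [120 120 121]
tin [ 0.441  -0.0521  0.0352] [159 156 160]
meter [ 0.5852 -0.0942  0.0363] [162 161 163]
weeder [ 0.5838 -0.2066  0.0316] [157 106  57]
wood [0.2438 0.0751 0.002 ] [190 162 110]
weeder [ 0.5847 -0.2086 -0.2501  0.7806 44.    ]
dibber [ 0.6061 -0.3442  0.1953  0.8806 40.    ]
meter [ 5.9430e-01 -9.5500e-02  2.9637e+00  3.9560e-01  1.3000e+02]
meter [ 5.9570e-01 -9.4500e-02  2.9475e+00  5.7070e-01  1.1500e+02]
meter [ 5.9500e-01 -9.5800e-02  2.9558e+00  4.2660e-01  1.2500e+02]
tin [ 4.430e-01 -5.150e-02  0.000e+00  9.605e-01  1.220e+02]
tin [  0.4452  -0.1343   0.       0.9433 122.    ]
tin [  0.4194  -0.2023   0.       0.9324 120.    ]
tin [  0.4437  -0.2812   0.       0.8826 121.    ]
tin [  0.4308  -0.3665   0.       0.8803 121.    ]
cutW [ 5.215e-01  3.072e-01 -9.370e-02  8.789e-01  1.700e+02]Traceback (most recent call last):
  File "<stdin>", line 12, in <module>
  File "<stdin>", line 5, in go
  File "h.py", line 50, in fit
    best=minimize(f,q0,method='Nelder-Mead',options=dict(initial_simple
[... 154 characters left out ...]
                          **options)
    fxc = func(xc)
    fx = function(np.copy(x), *(wrapper_args + args))
  File "h.py", line 45, in <lambda>
    f=lambda q:-((lambda A:(A&M).sum()/(A|M).sum())(render(cam,parts,x+q[0]/1e3,y+q[1]/1e3,yaw+(q[2]/100 if rot else 0),z,x0,y0,M.shape)>0))
                                                    ~~~~~~^^^^^^^^^^^^^^^^^^^^^^^^^^^^^^^^^^^^^^^^^^^^^^^^^^^^^^^^^^^^^^^^^^^^^^^^^^^^^^
  File "h.py", line 32, in render
    q=(proj(cam,b@Rz.T+[x,y,z])-[x0,y0]+.5)*S-.5
       ~~~~^^^^^^^^^^^^^^^^^^^^
  File "h.py", line 27, in proj
    p=ctrl.camera_params(cam);P=np.array(p["pose"]);c=(w-P[:3,3])@P[:3,:3]
ValueError: time passes only in moves, steps and waits
```

```bash
python3 - <<'E'
from workcell import ctrl
import json
json.dump({c:{k:(v.tolist() if hasattr(v,'tolist') else v) for k,v in ctrl.camera_params(c).items()} for c in('top','scene')},open('cams.json','w'))
s=open('h.py').read().replace('ctrl.camera_params(cam)','CAMS[cam]').replace('S=4\n','S=4\nimport json\nCAMS=json.load(open("cams.json"))\n')
s=s.replace("    q=best.x\n    return","    q=best.x\n    global DBG; A=render(cam,parts,x+q[0]/1e3,y+q[1]/1e3,yaw+(q[2]/100 if rot else 0),z,x0,y0,M.shape)\n    DBG=cv2.resize(c,None,fx=S,fy=S,interpolation=cv2.INTER_CUBIC).clip(0,255).astype(np.uint8); cv2.drawContours(DBG,cv2.findContours(A,0,2)[0],-1,(255,0,255),1); cv2.drawContours(DBG,cv2.findContours(M.astype(np.uint8),0,2)[0],-1,(0,255,255),1)\n    return")
open('h.py','w').write(s)
E
cat > meas.py <<'E'
import h; from h import *
D=np.load("top0.npz");im=D["im"]
T=[]
def go(n,parts,kind,u,v,yaw,z,r,**k):
    x,y,_=px2w("top",u,v,z=z); a=fit("top",im,parts,kind,x,y,yaw,z,r,**k); print(n,np.round(a,4)); T.append(cv2.resize(h.DBG,(260,260)))
go('weeder',TH['weeder'],'sat',391,216,-.1,.003,28,thr=30)
go('dibber',TH['dibber'],'sat',436,208,.2,.003,28,thr=30)
go('meter',TH['meter'],'bright',354,214,np.pi-.2,.003,34,thr=112)
go('cutW',CUT['weeder'],'dark',222,236,-.05,.037,40,thr=172)
go('cutD',CUT['dibber'],'dark',250,236,-.05,.037,34,thr=172)
go('cutM',CUT['meter'],'dark',278,203,np.pi-.05,.037,30,thr=172)
for u,v in((295.5,257),(297,243),(298,228),(299,214),(300.5,199.5)): go('pk',CUT['pocket'],'dark',u,v,0,.037,9,rot=False,thr=172)
save("fit1",np.vstack([np.hstack(T[:3]),np.hstack(T[3:6])]))
E
python3 meas.py
```

```text
weeder [ 0.5887 -0.2091 -0.2116  0.8545 30.    ]
dibber [ 0.6055 -0.3429  0.1994  0.9299 30.    ]
meter [ 5.9650e-01 -9.2300e-02  2.9435e+00  5.9960e-01  1.1200e+02]
cutW [ 5.215e-01  3.072e-01 -9.450e-02  8.780e-01  1.720e+02]
cutD [ 5.348e-01  2.217e-01 -9.390e-02  9.341e-01  1.720e+02]
cutM [6.3460e-01 1.3680e-01 3.0436e+00 9.0620e-01 1.7200e+02]
pk [4.649e-01 8.530e-02 0.000e+00 8.438e-01 1.720e+02]
pk [5.072e-01 8.090e-02 0.000e+00 9.077e-01 1.720e+02]
pk [5.512e-01 7.650e-02 0.000e+00 8.032e-01 1.720e+02]
pk [5.948e-01 7.280e-02 0.000e+00 9.138e-01 1.720e+02]
pk [6.381e-01 6.920e-02 0.000e+00 9.043e-01 1.720e+02]
```

View pics/fit1.png

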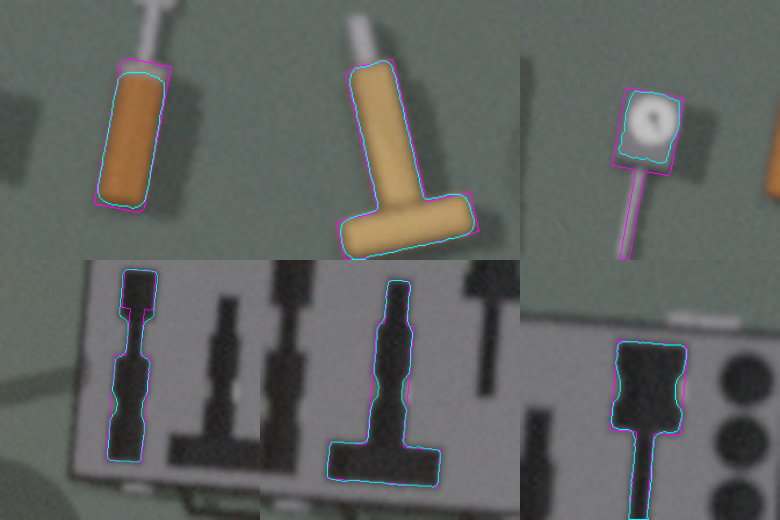

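The fits are consistent: all three cutouts agree on a case yaw of about -0.094, and the pockets are about 44 mm apart. I'll move the tins first, because a released tin also lets me check the camera against the robot.

```bash
cat > plan.py <<'E'
# usage: plan.py x y z yangle_deg : turn about tool z, then shift in tool axes (units)
import sys; from h import *
o=ctrl.observe();a=list(map(float,sys.argv[1:]))
Rm=R.from_quat(o["eef_rot"]).as_matrix();ya=np.degrees(np.arctan2(Rm[1,1],Rm[0,1]))
t=(-(a[3]-ya)+180)%360-180
x_=np.radians(a[3]+90);X=np.array([np.cos(x_),np.sin(x_)]);Y=np.array([np.cos(x_-np.pi/2),np.sin(x_-np.pi/2)])
d=np.array(a[:2])-o["tool_pos"][:2]
print("turn deg %.2f units %.4f | shift x %.3f y %.3f z %.3f | t %.1f"%(t,t/90,X@d/.03,Y@d/.03,(o["tool_pos"][2]-a[2])/.03,o["time_s"]),"tilt",np.round(Rm[:,2],4),"j",np.round(o["joint_pos"],2))
E
python3 plan.py 0.443 -0.0515 0.1 84.6
```

```text
turn deg -18.19 units -0.2021 | shift x -8.358 y -20.111 z 3.819 | t 0.6 tilt [ 0. -0. -1.] j [ 1.16  0.35  1.63 -0.    1.16 -0.  ]
```

Call:
servo_tool(deltas=[[[0,-0.5,0,0,0,-0.101,0.6],[0,-0.5,0,0,0,-0.101,0.6],[-0.4,-1,0,0,0,0,0.6],[-0.4,-1,0,0,0,0,0.6],[-0.4,-1,0,0,0,0,0.6],[-0.4,-1,0,0,0,0,0.6],[-0.4,-1,0,0,0,0,0.6],[-0.4,-1,0,0,0,0,0.6],[-0.4,-1,0,0,0,0,0.6],[-0.4,-1,0,0,0,0,0.6],[-0.4,-1,0,0,0,0,0.6],[-0.4,-1,0,0,0,0,0.6],[-0.4,-1,0.4,0,0,0,0.6],[-0.4,-1,0.4,0,0,0,0.6],[-0.4,-1,0.4,0,0,0,0.6],[-0.4,-1,0.4,0,0,0,0.6],[-0.4,-1,0.4,0,0,0,0.6],[-0.4,-1,0.4,0,0,0,0.6],[-0.4,-1,0.4,0,0,0,0.6],[-0.4,-0.5,0.4,0,0,0,0.6]]], newtons=20)

```text
time_s: 3.1
tool_pos: [0.4063, 0.0001, 0.1184]
eef_rot: [0.048, 0.999, -0.0, 0.0]
contact_force: [0.2, 1.0, -0.3]
width: 0.6
gripper_force: 0.0
```

```bash
python3 plan.py 0.443 -0.0515 0.015 84.6
```

```text
turn deg -0.08 units -0.0009 | shift x -1.381 y -1.598 z 3.448 | t 3.1 tilt [ 6.e-04 -1.e-04 -1.e+00] j [-0.    0.15  2.17 -0.    0.82 -1.48]
```

Call:
servo_tool(deltas=[[[-0.7,-0.8,0.2,0,0,0,0.6],[-0.681,-0.798,0.2,0,0,0,0.6],[0,0,1,0,0,0,0.6],[0,0,1,0,0,0,0.6],[0,0,0.8,0,0,0,0.6],[0,0,0.248,0,0,0,0.6],[0,0,0,0,0,0,0.6],[0,0,0,0,0,0,0.2],[0,0,0,0,0,0,0.2],[0,0,0,0,0,0,0.2],[0,0,0,0,0,0,0.2]]])

```text
time_s: 4.47
tool_pos: [0.4432, -0.0502, 0.0158]
eef_rot: [0.047, 0.999, -0.0, 0.001]
contact_force: [-0.7, 0.9, 7.3]
width: 0.36
gripper_force: 20.0
```

```bash
python3 plan.py 0.6381 0.0692 0.1 84.6
```

```text
turn deg -0.02 units -0.0002 | shift x -6.094 y 4.575 z -2.806 | t 4.5 tilt [ 1.2e-03 -1.0e-04 -1.0e+00] j [-0.12  0.4   2.16  0.    0.59 -1.59]
```

Call:
servo_tool(deltas=[[[0,0,-1,0,0,0,0.2],[0,0,-1,0,0,0,0.2],[-0.6,0.45,-0.8,0,0,0,0.2],[-0.9,0.7,0,0,0,0,0.2],[-0.9,0.7,0,0,0,0,0.2],[-0.9,0.7,0,0,0,0,0.2],[-0.9,0.7,0,0,0,0,0.2],[-0.9,0.7,0,0,0,0,0.2],[-0.9,0.6,0,0,0,0,0.2],[0,0,0,0,0,0,0.2],[0,0,0,0,0,0,0.2]]])

```text
time_s: 5.85
tool_pos: [0.6337, 0.0685, 0.0988]
eef_rot: [0.047, 0.999, -0.0, -0.001]
contact_force: [-0.5, -0.1, -0.4]
width: 0.364
gripper_force: 20.0
```

```bash
python3 plan.py 0.6381 0.0692 0.04 84.6
```

```text
turn deg -0.00 units -0.0000 | shift x -0.144 y 0.038 z 1.959 | t 5.8 tilt [-1.4e-03 -3.0e-04 -1.0e+00] j [ 0.11  0.5   1.7  -0.    0.95 -1.37]
```

Call:
servo_tool(deltas=[[[-0.144,0.038,0.6,0,0,0,0.2],[0,0,0.8,0,0,0,0.2],[0,0,0.3,0,0,0,0.2],[0,0,0.26,0,0,0,0.2],[0,0,0,0,0,0,0.2]]])

```text
time_s: 6.48
tool_pos: [0.6388, 0.0693, 0.04]
eef_rot: [0.047, 0.999, -0.0, -0.0]
contact_force: [0.5, -0.1, 0.4]
width: 0.365
gripper_force: 20.0
```

Call:
servo_tool(deltas=[[[0,0,0,0,0,0,0.48],[0,0,0,0,0,0,0.48],[0,0,0,0,0,0,0.48],[0,0,-1,0,0,0,0.5],[0,0,-1,0,0,0,0.6],[0,-1,-1,0,0,0,0.6],[0.5,-1,0,0,0,0,0.6],[0.5,-1,0,0,0,0,0.6],[1,-1,0,0,0,0,0.6],[1,-1,0,0,0,0,0.6],[1,-1,0,0,0,0,0.6],[1,-1,0,0,0,0,0.6]]])

```text
time_s: 7.98
tool_pos: [0.469, -0.1262, 0.1307]
eef_rot: [0.047, 0.999, -0.0, 0.0]
contact_force: [0.1, 0.3, 1.0]
width: 0.599
gripper_force: 0.0
```

```bash
cat > look.py <<'E'
import sys; import h; from h import *
n=sys.argv[1]; im,d=ctrl.snapshot("top"); np.savez(n+".npz",im=im,d=d)
W=cloud("top",d)
for a in sys.argv[2:]:
    k,x,y,z=a.split(","); x,y,z=map(float,(x,y,z))
    if k=='tin': r=fit("top",im,TH['tin'],'bright',x,y,0,z,11,rot=False)
    else:
        yaw={'weeder':-.2116,'meter':2.9435,'dibber':.1994}[k]
        r=fit("top",im,TH[k],'bright' if k=='meter' else 'sat',x,y,yaw,z,34 if k=='meter' else 28,thr=112 if k=='meter' else 30)
    print(a,np.round(r,4))
save(n,cv2.resize(im[170:370,190:490],(800,533),interpolation=cv2.INTER_CUBIC))
E
python3 look.py t1 tin,0.638,0.069,0.023; python3 plan.py 0.4452 -0.1343 0.1 84.6
```

```text
tin,0.638,0.069,0.023 [6.468e-01 7.420e-02 0.000e+00 3.889e-01 1.020e+02]
turn deg 0.00 units 0.0000 | shift x 0.630 y -0.276 z 1.004 | t 8.0 tilt [-3.3e-03 -7.0e-04 -1.0e+00] j [-0.27  0.24  2.01 -0.    0.89 -1.75]
```

View pics/t1.png

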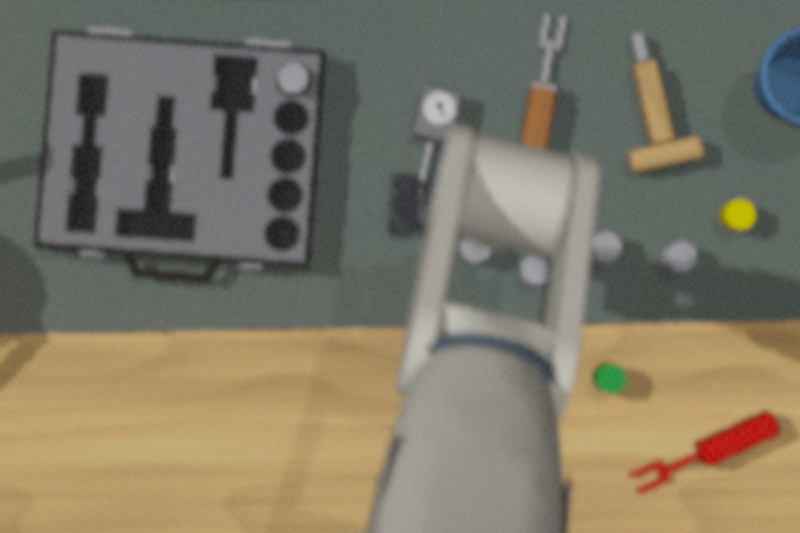

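The first tin sits in pocket 5, at crop (293,78). I'll measure it against the release point, then take the next tin.

```bash
python3 - <<'E'
from h import *
D=np.load("t1.npz");W=cloud("top",D["d"]);u,v=proj("top",np.array([[.638,.069,.05]]))[0].astype(int)
print(np.nanmedian(W[v-2:v+3,u-2:u+3,2]))
for z in(.023,.028):
  for t in(135,142): print(z,np.round(fit("top",D["im"],TH['tin'],'bright',.638,.069,0,z,11,rot=False,thr=t),4))
E
```

```text
0.05407355268264258
0.023 [6.403e-01 6.800e-02 0.000e+00 6.886e-01 1.350e+02]
0.023 [6.403e-01 6.940e-02 0.000e+00 5.953e-01 1.420e+02]
0.028 [6.394e-01 6.780e-02 0.000e+00 6.840e-01 1.350e+02]
0.028 [6.402e-01 6.770e-02 0.000e+00 5.916e-01 1.420e+02]
```

Call:
servo_tool(deltas=[[[0.63,-0.276,0.5,0,0,0,0.6],[0,0,1,0,0,0,0.6],[0,0,1,0,0,0,0.6],[0,0,1,0,0,0,0.6],[0,0,0.34,0,0,0,0.6],[0,0,0,0,0,0,0.6],[0,0,0,0,0,0,0.2],[0,0,0,0,0,0,0.2],[0,0,0,0,0,0,0.2]]])

```text
time_s: 9.15
tool_pos: [0.451, -0.1321, 0.0159]
eef_rot: [0.047, 0.999, -0.0, 0.001]
contact_force: [-0.1, 1.5, 7.2]
width: 0.362
gripper_force: 20.0
```

```bash
python3 plan.py 0.5948 0.0728 0.09 84.6
```

```text
turn deg -0.01 units -0.0001 | shift x -4.128 y 7.250 z -2.468 | t 9.2 tilt [ 1.5e-03 -4.0e-04 -1.0e+00] j [-0.29  0.42  2.11  0.    0.61 -1.76]
```

The 6 mm miss came from measuring before the arm had settled. Tin 2 is therefore about 6 mm off-centre in the pads, which I'll allow for, and I'll settle before planning from now on.

Call:
servo_tool(deltas=[[[0,0,-1,0,0,0,0.2],[0,0,-1,0,0,0,0.2],[-0.4,0.9,-0.4,0,0,0,0.2],[-0.5,0.9,0,0,0,0,0.2],[-0.6,0.9,0,0,0,0,0.2],[-0.6,0.9,0,0,0,0,0.2],[-0.6,0.9,0,0,0,0,0.2],[-0.6,0.9,0,0,0,0,0.2],[-0.6,0.9,0,0,0,0,0.2],[-0.4,0.9,0,0,0,0,0.2],[0,0,0,0,0,0,0.2],[0,0,0,0,0,0,0.2],[0,0,0,0,0,0,0.2]]])

```text
time_s: 10.78
tool_pos: [0.5985, 0.0701, 0.0872]
eef_rot: [0.048, 0.999, -0.0, -0.0]
contact_force: [-0.4, 0.2, -0.1]
width: 0.361
gripper_force: 20.0
```

```bash
python3 plan.py 0.6000 0.0724 0.04 84.6
```

```text
turn deg -0.06 units -0.0006 | shift x -0.041 y 0.082 z 1.572 | t 10.8 tilt [-5.e-04 -2.e-04 -1.e+00] j [ 0.11  0.46  1.78 -0.    0.89 -1.36]
```

Call:
servo_tool(deltas=[[[-0.041,0.082,0.5,0,0,0,0.2],[0,0,0.6,0,0,0,0.2],[0,0,0.3,0,0,0,0.2],[0,0,0.172,0,0,0,0.2],[0,0,0,0,0,0,0.2]]])

```text
time_s: 11.4
tool_pos: [0.6004, 0.0732, 0.0395]
eef_rot: [0.047, 0.999, -0.0, -0.0]
contact_force: [-0.7, 0.2, -0.8]
width: 0.365
gripper_force: 20.0
```

Call:
servo_tool(deltas=[[[0,0,0,0,0,0,0.48],[0,0,0,0,0,0,0.48],[0,0,0,0,0,0,0.48],[0,0,-1,0,0,0,0.5],[0,0,-1,0,0,0,0.6],[0,0,-0.5,0,0,0,0.6],[0,0,0,0,0,0,0.6],[0,0,0,0,0,0,0.6]]])

```text
time_s: 12.4
tool_pos: [0.5999, 0.0732, 0.114]
eef_rot: [0.047, 0.999, -0.0, -0.001]
contact_force: [-0.5, 0.2, -0.4]
width: 0.6
gripper_force: 0.0
```

```bash
python3 look.py t2 tin,.4194,-.2023,.003 tin,.4437,-.2812,.003 tin,.4308,-.3665,.003 weeder,.5887,-.2091,.003 dibber,.6055,-.3429,.003 meter,.5965,-.0923,.003; python3 plan.py 0.4194 -0.2023 0.1 84.6
```

```text
tin,.4194,-.2023,.003 [  0.4191  -0.2024   0.       0.9077 120.    ]
tin,.4437,-.2812,.003 [  0.4403  -0.2802   0.       0.8224 107.    ]
tin,.4308,-.3665,.003 [ 0.4299 -0.3672  0.      0.8084 87.    ]
weeder,.5887,-.2091,.003 [ 0.5888 -0.2092 -0.2158  0.8328 30.    ]
dibber,.6055,-.3429,.003 [ 0.6054 -0.3424  0.1953  0.9276 30.    ]
meter,.5965,-.0923,.003 [ 5.9640e-01 -9.2200e-02  2.9428e+00  5.6440e-01  1.1200e+02]
turn deg -0.02 units -0.0002 | shift x 5.124 y -9.708 z 0.461 | t 12.4 tilt [-1.7e-03 -2.0e-04 -1.0e+00] j [ 0.12  0.43  1.76  0.    0.95 -1.36]
```

Call:
servo_tool(deltas=[[[0.466,-0.8825,0,0,0,0,0.6],[0.466,-0.8825,0,0,0,0,0.6],[0.466,-0.8825,0,0,0,0,0.6],[0.466,-0.8825,0,0,0,0,0.6],[0.466,-0.8825,0,0,0,0,0.6],[0.466,-0.8825,0,0,0,0,0.6],[0.466,-0.8825,0,0,0,0,0.6],[0.466,-0.8825,0,0,0,0,0.6],[0.466,-0.8825,0,0,0,0,0.6],[0.466,-0.8825,0,0,0,0,0.6],[0.466,-0.8825,0.4,0,0,0,0.6],[0,0,1,0,0,0,0.6],[0,0,1,0,0,0,0.6],[0,0,0.6,0,0,0,0.6],[0,0,0.29,0,0,0,0.6],[0,0,0,0,0,0,0.6],[0,0,0,0,0,0,0.2],[0,0,0,0,0,0,0.2],[0,0,0,0,0,0,0.2]]])

```text
time_s: 14.82
tool_pos: [0.4205, -0.2023, 0.0169]
eef_rot: [0.047, 0.999, -0.0, 0.001]
contact_force: [-0.1, 0.0, 3.2]
width: 0.362
gripper_force: 20.0
```

```bash
python3 plan.py 0.5512 0.0765 0.09 84.6
```

```text
turn deg -0.01 units -0.0001 | shift x -3.462 y 9.662 z -2.438 | t 14.8 tilt [ 1.1e-03 -5.0e-04 -1.0e+00] j [-0.45  0.41  2.11  0.    0.61 -1.93]
```

Call:
servo_tool(deltas=[[[0,0,-1,0,0,0,0.2],[0,0,-1,0,0,0,0.2],[-0.317,0.8784,-0.438,0,0,0,0.2],[-0.317,0.8784,0,0,0,0,0.2],[-0.317,0.8784,0,0,0,0,0.2],[-0.317,0.8784,0,0,0,0,0.2],[-0.317,0.8784,0,0,0,0,0.2],[-0.317,0.8784,0,0,0,0,0.2],[-0.317,0.8784,0,0,0,0,0.2],[-0.317,0.8784,0,0,0,0,0.2],[-0.317,0.8784,0,0,0,0,0.2],[-0.317,0.8784,0,0,0,0,0.2],[-0.317,0.8784,0,0,0,0,0.2],[0,0,0,0,0,0,0.2],[0,0,0.6,0,0,0,0.2],[0,0,0.6,0,0,0,0.2],[0,0,0.3,0,0,0,0.2],[0,0,0.167,0,0,0,0.2],[0,0,0,0,0,0,0.2]]])

```text
time_s: 17.2
tool_pos: [0.5512, 0.0763, 0.039]
eef_rot: [0.047, 0.999, -0.0, -0.0]
contact_force: [-0.9, 0.5, -0.2]
width: 0.365
gripper_force: 20.0
```

Call:
servo_tool(deltas=[[[0,0,0,0,0,0,0.48],[0,0,0,0,0,0,0.48],[0,0,0,0,0,0,0.48],[0,0,-1,0,0,0,0.5],[0,0,-1,0,0,0,0.6],[0,0,-0.5,0,0,0,0.6],[0,0,0,0,0,0,0.6],[0,0,0,0,0,0,0.6]]])

```text
time_s: 18.2
tool_pos: [0.5509, 0.0765, 0.1135]
eef_rot: [0.047, 0.999, -0.0, -0.001]
contact_force: [0.1, 0.0, 0.2]
width: 0.6
gripper_force: 0.0
```

```bash
python3 look.py t3 tin,.4437,-.2812,.003 tin,.4308,-.3665,.003 weeder,.5887,-.2091,.003 dibber,.6055,-.3429,.003 meter,.5965,-.0923,.003; python3 plan.py 0.4430 -0.2812 0.1 84.6
```

```text
tin,.4437,-.2812,.003 [ 0.4429 -0.2819  0.      0.8443 89.    ]
tin,.4308,-.3665,.003 [ 0.4504 -0.3744  0.      0.4901 86.    ]
weeder,.5887,-.2091,.003 [ 0.5888 -0.2091 -0.2117  0.8518 30.    ]
dibber,.6055,-.3429,.003 [ 0.6055 -0.343   0.1999  0.9279 30.    ]
meter,.5965,-.0923,.003 [ 5.9650e-01 -9.2300e-02  2.9444e+00  5.8950e-01  1.1200e+02]
turn deg -0.01 units -0.0001 | shift x 2.454 y -12.208 z 0.443 | t 18.2 tilt [-1.7e-03 -2.0e-04 -1.0e+00] j [ 0.14  0.37  1.87 -0.    0.91 -1.34]
```

View pics/t3.png

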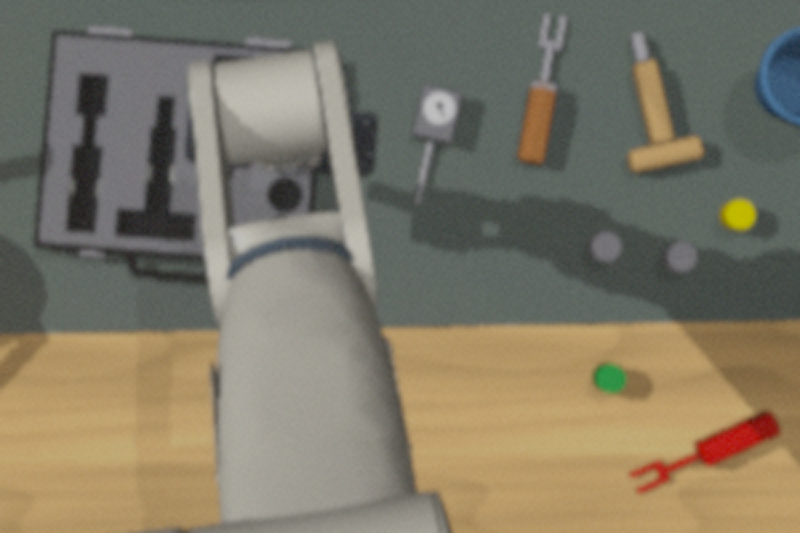

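The two remaining tins are in the arm's shadow but have not moved (crop (606,247) and (681,257)). I'll take tin 4.

Call:
servo_tool(deltas=[[[0.1888,-0.939,0,0,0,0,0.6],[0.1888,-0.939,0,0,0,0,0.6],[0.1888,-0.939,0,0,0,0,0.6],[0.1888,-0.939,0,0,0,0,0.6],[0.1888,-0.939,0,0,0,0,0.6],[0.1888,-0.939,0,0,0,0,0.6],[0.1888,-0.939,0,0,0,0,0.6],[0.1888,-0.939,0,0,0,0,0.6],[0.1888,-0.939,0,0,0,0,0.6],[0.1888,-0.939,0,0,0,0,0.6],[0.1888,-0.939,0,0,0,0,0.6],[0.1888,-0.939,0,0,0,0,0.6],[0.1888,-0.939,0.4,0,0,0,0.6],[0,0,1,0,0,0,0.6],[0,0,1,0,0,0,0.6],[0,0,0.876,0,0,0,0.6],[0,0,0,0,0,0,0.6],[0,0,0,0,0,0,0.2],[0,0,0,0,0,0,0.2],[0,0,0,0,0,0,0.2]]])

```text
time_s: 20.75
tool_pos: [0.4443, -0.2814, 0.0171]
eef_rot: [0.047, 0.999, -0.0, 0.001]
contact_force: [0.2, 0.4, 3.1]
width: 0.362
gripper_force: 20.0
```

```bash
python3 plan.py 0.5072 0.0809 0.09 84.6
```

```text
turn deg -0.01 units -0.0001 | shift x -0.950 y 12.220 z -2.431 | t 20.8 tilt [ 1.5e-03 -9.0e-04 -1.0e+00] j [-0.57  0.48  1.99  0.    0.68 -2.04]
```

Call:
servo_tool(deltas=[[[0,0,-1,0,0,0,0.2],[0,0,-1,0,0,0,0.2],[-0.0762,0.94,-0.43,0,0,0,0.2],[-0.0762,0.94,0,0,0,0,0.2],[-0.0762,0.94,0,0,0,0,0.2],[-0.0762,0.94,0,0,0,0,0.2],[-0.0762,0.94,0,0,0,0,0.2],[-0.0762,0.94,0,0,0,0,0.2],[-0.0762,0.94,0,0,0,0,0.2],[-0.0762,0.94,0,0,0,0,0.2],[-0.0762,0.94,0,0,0,0,0.2],[-0.0762,0.94,0,0,0,0,0.2],[-0.0762,0.94,0,0,0,0,0.2],[-0.0762,0.94,0,0,0,0,0.2],[-0.0762,0.94,0,0,0,0,0.2],[0,0,0,0,0,0,0.2],[0,0,0.6,0,0,0,0.2],[0,0,0.6,0,0,0,0.2],[0,0,0.44,0,0,0,0.2],[0,0,0,0,0,0,0.2]]])

```text
time_s: 23.25
tool_pos: [0.5071, 0.0805, 0.0392]
eef_rot: [0.047, 0.999, -0.0, -0.001]
contact_force: [-0.4, 0.1, -0.8]
width: 0.363
gripper_force: 20.0
```

Call:
servo_tool(deltas=[[[0,0,0,0,0,0,0.48],[0,0,0,0,0,0,0.48],[0,0,0,0,0,0,0.48],[0,0,-1,0,0,0,0.5],[0,0,-1,0,0,0,0.6],[0,0,-0.5,0,0,0,0.6],[0,0,0,0,0,0,0.6],[0,0,0,0,0,0,0.6]]])

```text
time_s: 24.25
tool_pos: [0.5073, 0.081, 0.114]
eef_rot: [0.047, 0.999, -0.0, -0.001]
contact_force: [-0.3, -0.2, -0.5]
width: 0.603
gripper_force: 0.0
```

```bash
python3 look.py t4 tin,.4308,-.3665,.003 weeder,.5887,-.2091,.003 dibber,.6055,-.3429,.003 meter,.5965,-.0923,.003; python3 plan.py 0.4304 -0.3668 0.1 84.6
```

```text
tin,.4308,-.3665,.003 [  0.4308  -0.3665   0.       0.8953 119.    ]
weeder,.5887,-.2091,.003 [ 0.5887 -0.2091 -0.2116  0.8539 30.    ]
dibber,.6055,-.3429,.003 [ 0.6055 -0.3429  0.1998  0.9294 30.    ]
meter,.5965,-.0923,.003 [ 5.9650e-01 -9.2200e-02  2.9475e+00  6.0100e-01  1.1200e+02]
turn deg -0.01 units -0.0001 | shift x 1.142 y -15.100 z 0.460 | t 24.3 tilt [-1.6e-03 -3.0e-04 -1.0e+00] j [ 0.16  0.31  1.96 -0.    0.88 -1.32]
```

Call:
servo_tool(deltas=[[[0.0714,-0.9438,0,0,0,0,0.6],[0.0714,-0.9438,0,0,0,0,0.6],[0.0714,-0.9438,0,0,0,0,0.6],[0.0714,-0.9438,0,0,0,0,0.6],[0.0714,-0.9438,0,0,0,0,0.6],[0.0714,-0.9438,0,0,0,0,0.6],[0.0714,-0.9438,0,0,0,0,0.6],[0.0714,-0.9438,0,0,0,0,0.6],[0.0714,-0.9438,0,0,0,0,0.6],[0.0714,-0.9438,0,0,0,0,0.6],[0.0714,-0.9438,0,0,0,0,0.6],[0.0714,-0.9438,0,0,0,0,0.6],[0.0714,-0.9438,0,0,0,0,0.6],[0.0714,-0.9438,0,0,0,0,0.6],[0.0714,-0.9438,0,0,0,0,0.6],[0.0714,-0.9438,0.5,0,0,0,0.6],[0,0,1,0,0,0,0.6],[0,0,1,0,0,0,0.6],[0,0,0.793,0,0,0,0.6],[0,0,0,0,0,0,0.6]]])

```text
time_s: 26.8
tool_pos: [0.4293, -0.3652, 0.0135]
eef_rot: [0.047, 0.999, 0.002, -0.002]
contact_force: [-0.8, 0.9, 0.9]
width: 0.6
gripper_force: 0.0
```

Call:
servo_tool(deltas=[[[0,0,0,0,0,0,0.2],[0,0,0,0,0,0,0.2],[0,0,0,0,0,0,0.2]]])

```text
time_s: 27.18
tool_pos: [0.4316, -0.3671, 0.017]
eef_rot: [0.047, 0.999, -0.001, 0.001]
contact_force: [-0.2, 0.4, 3.6]
width: 0.363
gripper_force: 20.0
```

```bash
python3 plan.py 0.4640 0.0848 0.09 84.6
```

```text
turn deg -0.01 units -0.0001 | shift x 0.341 y 15.098 z -2.433 | t 27.2 tilt [ 0.0013 -0.0011 -1.    ] j [-0.71  0.52  1.9   0.    0.72 -2.18]
```

Call:
servo_tool(deltas=[[[0,0,-1,0,0,0,0.2],[0,0,-1,0,0,0,0.2],[0.0195,0.9436,-0.43,0,0,0,0.2],[0.0195,0.9436,0,0,0,0,0.2],[0.0195,0.9436,0,0,0,0,0.2],[0.0195,0.9436,0,0,0,0,0.2],[0.0195,0.9436,0,0,0,0,0.2],[0.0195,0.9436,0,0,0,0,0.2],[0.0195,0.9436,0,0,0,0,0.2],[0.0195,0.9436,0,0,0,0,0.2],[0.0195,0.9436,0,0,0,0,0.2],[0.0195,0.9436,0,0,0,0,0.2],[0.0195,0.9436,0,0,0,0,0.2],[0.0195,0.9436,0,0,0,0,0.2],[0.0195,0.9436,0,0,0,0,0.2],[0.0195,0.9436,0,0,0,0,0.2],[0.0195,0.9436,0,0,0,0,0.2],[0.0195,0.9436,0,0,0,0,0.2],[0,0,0,0,0,0,0.2],[0,0,0,0,0,0,0.2]]])

```text
time_s: 29.68
tool_pos: [0.4643, 0.0847, 0.0891]
eef_rot: [0.047, 0.999, -0.0, 0.0]
contact_force: [-0.3, 0.3, -0.2]
width: 0.361
gripper_force: 20.0
```

Call:
servo_tool(deltas=[[[0,0,0.6,0,0,0,0.2],[0,0,0.6,0,0,0,0.2],[0,0,0.44,0,0,0,0.2],[0,0,0,0,0,0,0.2],[0,0,0,0,0,0,0.48],[0,0,0,0,0,0,0.48],[0,0,0,0,0,0,0.48],[0,0,-1,0,0,0,0.5],[0,0,-1,0,0,0,0.8],[0,0,-0.5,0,0,0,0.8],[0,0,0,0,0,0,0.8],[0,0,0,0,0,0,0.8]]])

```text
time_s: 31.18
tool_pos: [0.4638, 0.085, 0.1139]
eef_rot: [0.047, 0.999, -0.0, -0.001]
contact_force: [0.7, -0.1, -0.2]
width: 0.802
gripper_force: 0.0
```

```bash
python3 look.py t5 weeder,.5887,-.2091,.003 dibber,.6055,-.3429,.003 meter,.5965,-.0923,.003; python3 plan.py .5965 -.0923 0.1 78.75
```

```text
weeder,.5887,-.2091,.003 [ 0.5887 -0.2091 -0.2115  0.854  30.    ]
dibber,.6055,-.3429,.003 [ 0.6055 -0.3429  0.1999  0.928  30.    ]
meter,.5965,-.0923,.003 [ 5.965e-01 -9.230e-02  2.943e+00  6.024e-01  1.120e+02]
turn deg 5.84 units 0.0649 | shift x -5.493 y -4.933 z 0.460 | t 31.2 tilt [-1.5e-03 -3.0e-04 -1.0e+00] j [ 0.18  0.25  2.04 -0.    0.85 -1.3 ]
```

Call:
servo_tool(deltas=[[[0,0,0,0,0,0.0663,0.8],[-0.9155,-0.8222,0,0,0,0,0.8],[-0.9155,-0.8222,0,0,0,0,0.8],[-0.9155,-0.8222,0,0,0,0,0.8],[-0.9155,-0.8222,0,0,0,0,0.8],[-0.9155,-0.8222,0,0,0,0,0.8],[-0.9155,-0.8222,0.4,0,0,0,0.8],[0,0,1,0,0,0,0.8],[0,0,1,0,0,0,0.8],[0,0,0.5,0,0,0,0.8],[0,0,0.26,0,0,0,0.8],[0,0,0,0,0,0,0.8],[0,0,0,0,0,0,0.8],[0,0,0,0,0,0,0.3],[0,0,0,0,0,0,0.3],[0,0,0,0,0,0,0.3],[0,0,0,0,0,0,0.3]]], newtons=35)

```text
time_s: 33.35
tool_pos: [0.5969, -0.0926, 0.0203]
eef_rot: [0.099, 0.995, -0.0, 0.0]
contact_force: [-0.4, -0.1, 3.1]
width: 0.498
gripper_force: 34.7
```

```bash
python3 plan.py .6346 .1368 0.1 84.6
```

```text
turn deg -5.98 units -0.0664 | shift x -0.531 y 7.730 z -2.658 | t 33.4 tilt [ 3.e-04 -1.e-04 -1.e+00] j [-0.16  0.56  1.81 -0.    0.77 -1.53]
```

Call:
servo_tool(deltas=[[[0,0,-0.5,0,0,0,0.3],[0,0,-1,0,0,0,0.3],[0,0,-1,0,0,0,0.3],[0,0,-0.2,0,0,-0.0664,0.3],[-0.061,0.859,0,0,0,0,0.3],[-0.061,0.859,0,0,0,0,0.3],[-0.061,0.859,0,0,0,0,0.3],[-0.061,0.859,0,0,0,0,0.3],[-0.061,0.859,0,0,0,0,0.3],[-0.061,0.859,0,0,0,0,0.3],[-0.061,0.859,0,0,0,0,0.3],[-0.061,0.859,0,0,0,0,0.3],[-0.061,0.859,0,0,0,0,0.3],[0,0,0,0,0,0,0.3],[0,0,0,0,0,0,0.3],[0,0,0,0,0,0,0.3]]])

```text
time_s: 35.35
tool_pos: [0.6348, 0.136, 0.1011]
eef_rot: [0.048, 0.999, -0.0, -0.0]
contact_force: [-0.9, -0.7, -1.0]
width: 0.494
gripper_force: 34.7
```

```bash
python3 plan.py .635 .1368 0.056 84.6; python3 - <<'E'
from h import *
im,d=ctrl.snapshot("scene"); u,v=proj("scene",np.array([[.6,.137,.06]]))[0].astype(int); print(u,v)
save("m1",cv2.resize(im[v-75:v+75,u-100:u+100],(800,600),interpolation=cv2.INTER_CUBIC))
E
```

```text
turn deg -0.05 units -0.0005 | shift x -0.003 y 0.028 z 1.504 | t 35.4 tilt [-2.e-04 -2.e-04 -1.e+00] j [ 0.21  0.51  1.67 -0.    0.96 -1.27]
372 229
```

View pics/m1.png

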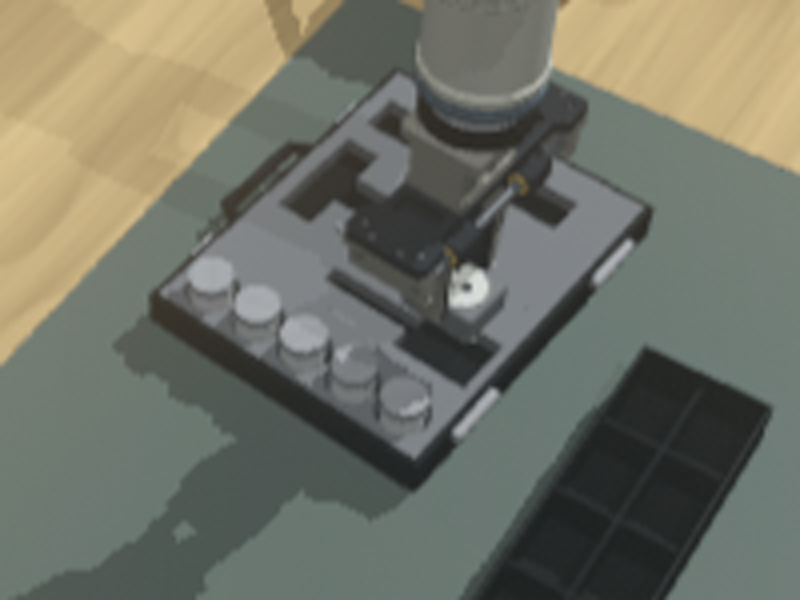

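All five tins are seated, in a row from (210,275) to (405,405). The meter is level above its cutout, so I lower it in small steps and watch the force.

Call:
servo_tool(deltas=[[[0,0.02,0.8,0,0,0,0.3],[0,0,0.6,0,0,0,0.3],[0,0,0.1,0,0,0,0.3],[0,0,0.1,0,0,0,0.3],[0,0,0.1,0,0,0,0.3],[0,0,0,0,0,0,0.3]]])

```text
time_s: 36.15
tool_pos: [0.6352, 0.1375, 0.0502]
eef_rot: [0.047, 0.999, 0.0, 0.0]
contact_force: [0.0, -1.0, -0.7]
width: 0.495
gripper_force: 34.7
```

Call:
servo_tool(deltas=[[[0,0,0.1,0,0,0,0.3],[0,0,0.1,0,0,0,0.3],[0,0,0,0,0,0,0.3]]])

```text
time_s: 36.52
tool_pos: [0.6353, 0.1374, 0.0439]
eef_rot: [0.047, 0.999, 0.0, 0.0]
contact_force: [0.5, -0.7, 0.1]
width: 0.497
gripper_force: 34.7
```

Call:
servo_tool(deltas=[[[0,0,0.07,0,0,0,0.3],[0,0,0.05,0,0,0,0.3],[0,0,0,0,0,0,0.3]]])

```text
time_s: 36.9
tool_pos: [0.6351, 0.1375, 0.0403]
eef_rot: [0.047, 0.999, 0.0, 0.0]
contact_force: [1.8, 0.3, 1.3]
width: 0.499
gripper_force: 34.7
```

Call:
servo_tool(deltas=[[[0,0,0.04,0,0,0,0.3],[0,0,0,0,0,0,0.3]]])

```text
time_s: 37.15
tool_pos: [0.6352, 0.1375, 0.0402]
eef_rot: [0.047, 0.999, 0.0, 0.0]
contact_force: [-3.0, -1.4, 11.1]
width: 0.498
gripper_force: 34.7
```

Call:
servo_tool(deltas=[[[0,0,0.02,0,0,0,0.3],[0,0,0,0,0,0,0.3],[0,0,0,0,0,0,0.3]]])

```text
time_s: 37.52
tool_pos: [0.6352, 0.1375, 0.0402]
eef_rot: [0.047, 0.999, 0.0, 0.0]
contact_force: [-4.5, -1.3, 17.5]
width: 0.498
gripper_force: 34.7
```

Call:
servo_tool(deltas=[[[0,0,-0.04,0,0,0,0.6],[0,0,0,0,0,0,0.6],[0,0,0,0,0,0,0.6],[0,0,-0.5,0,0,0,0.6],[0,0,-1,0,0,0,0.6],[0,0,-1,0,0,0,0.6],[1,0,0,0,0,0,0.6],[1,0,0,0,0,0,0.6],[1,0,0,0,0,0,0.6],[1,0,0,0,0,0,0.6],[1,-1,0,0,0,0,0.6],[1,-1,0,0,0,0,0.6],[0.5,-1,0,0,0,0,0.6],[0,0,0,0,0,0,0.6],[0,0,0,0,0,0,0.6]]])

```text
time_s: 39.4
tool_pos: [0.4336, 0.0666, 0.1155]
eef_rot: [0.047, 0.999, 0.0, 0.001]
contact_force: [-0.1, -0.3, 0.2]
width: 0.6
gripper_force: 0.0
```

```bash
cat > hz.py <<'E'
import sys; from h import *
D=np.load(sys.argv[1]+".npz");W=cloud("top",D["d"])
for a in sys.argv[2:]:
    x,y=map(float,a.split(",")); u,v=np.round(proj("top",np.array([[x,y,.05]]))[0]).astype(int); print(a,"z med",np.round(np.nanmedian(W[v-2:v+3,u-2:u+3,2]),4),D["im"][v,u])
E
python3 look.py t6 meter,.635,.1375,.023 weeder,.5887,-.2091,.003 dibber,.6055,-.3429,.003;python3 hz.py t6 .635,.1375 .652,.136 .618,.139 .58,.18 .638,.069 .595,.0728 .551,.0765 .507,.081 .464,.085;  python3 plan.py .5887 -.2091 0.1 77.9
```

```text
meter,.635,.1375,.023 [  0.6359   0.1719   2.8599   0.2876 112.    ]
weeder,.5887,-.2091,.003 [ 0.5894 -0.2093 -0.213   0.8547 30.    ]
dibber,.6055,-.3429,.003 [ 0.6055 -0.3429  0.1989  0.928  30.    ]
.635,.1375 z med 0.0501 [183 182 183]
.652,.136 z med 0.0517 [173 172 172]
.618,.139 z med 0.0501 [122 122 124]
.58,.18 z med 0.0381 [118 118 123]
.638,.069 z med 0.0563 [157 156 160]
.595,.0728 z med 0.0542 [155 154 159]
.551,.0765 z med 0.0559 [154 152 157]
.507,.081 z med 0.4889 [142 138 136]
.464,.085 z med 0.5178 [188 185 176]
turn deg 6.69 units 0.0744 | shift x -6.981 y -7.909 z 0.512 | t 39.5 tilt [ 1.6e-03  4.0e-04 -1.0e+00] j [ 0.15  0.2   2.11  0.    0.83 -1.33]
```

The meter is home: its top reads 0.050 to 0.052 m against 0.051 expected. The weeder's position along its axis is loosely constrained by the handle alone, so I refine it with the steel fork.

```bash
python3 - <<'E'
from h import *
im=np.load("t6.npz")["im"].astype(np.float32)
x,y,yaw=.5887,-.2091,-.2116
c,s=np.cos(yaw),np.sin(yaw)
# profile along axis at given plane height
def prof(z,ch,t):
    a=np.arange(-70,145,.5)/1e3
    P=np.stack([np.stack([x+a*c-b*s,y+a*s+b*c,np.full_like(a,z)],1) for b in t])
    q=proj("top",P.reshape(-1,3)).reshape(len(t),-1,2).astype(np.float32)
    return a*1e3,cv2.remap(ch,q[...,0],q[...,1],cv2.INTER_CUBIC).max(0) if len(t)>8 else cv2.remap(ch,q[...,0],q[...,1],cv2.INTER_CUBIC).mean(0)
sat=im.max(2)-im.min(2);br=im.mean(2)
a,p=prof(.031,sat,np.linspace(-8,8,5)/1e3); i=np.where(p>p[80:200].max()/2)[0]; print("handle sat at top plane",a[i[0]],a[i[-1]])
for z in(.003,.016):
    a,p=prof(z,br,np.array([-9.5,-8.5,8.5,9.5])/1e3); print(z,np.round(p[360:420:4]).astype(int),a[360:420:4])
E
```

```text
handle sat at top plane -49.5 35.0
0.003 [137 138 140 143 145 144 142 136 128 116 107 102 100 100  99] [110. 112. 114. 116. 118. 120. 122. 124. 126. 128. 130. 132. 134. 136.
 138.]
0.016 [134 136 138 138 135 132 126 118 110 104 101 100 100  99 100] [110. 112. 114. 116. 118. 120. 122. 124. 126. 128. 130. 132. 134. 136.
 138.]
```

Call:
servo_tool(deltas=[[[0,0,0,0,0,0.0744,0.65],[-0.776,-0.8788,0,0,0,0,0.65],[-0.776,-0.8788,0,0,0,0,0.65],[-0.776,-0.8788,0,0,0,0,0.65],[-0.776,-0.8788,0,0,0,0,0.65],[-0.776,-0.8788,0,0,0,0,0.65],[-0.776,-0.8788,0,0,0,0,0.65],[-0.776,-0.8788,0,0,0,0,0.65],[-0.776,-0.8788,0,0,0,0,0.65],[-0.776,-0.8788,0.4,0,0,0,0.65],[0,0,1,0,0,0,0.65],[0,0,1,0,0,0,0.65],[0,0,0.5,0,0,0,0.65],[0,0,0.31,0,0,0,0.65],[0,0,0,0,0,0,0.65],[0,0,0,0,0,0,0.65],[0,0,0,0,0,0,0.15],[0,0,0,0,0,0,0.15],[0,0,0,0,0,0,0.15],[0,0,0,0,0,0,0.15]]])

```text
time_s: 41.95
tool_pos: [0.5877, -0.2097, 0.0187]
eef_rot: [0.105, 0.994, -0.0, 0.0]
contact_force: [-0.1, 0.7, 2.6]
width: 0.323
gripper_force: 35.0
```

```bash
python3 plan.py .5215 .3072 0.1 84.6
```

```text
turn deg -6.70 units -0.0744 | shift x 3.818 y 16.946 z -2.711 | t 42.0 tilt [ 2.e-04 -0.e+00 -1.e+00] j [-0.35  0.59  1.77  0.    0.79 -1.7 ]
```

```bash
python3 - <<'E'
from h import *
D=np.load("t1.npz");W=cloud("top",D["d"]);m=(W[...,2]>.08)&(W[...,2]<.25)&(W[...,1]>.3)
p=W[m];print(len(p),np.nanmin(p,0),np.nanmax(p,0)); 
d=ctrl.snapshot("scene")[1];W=cloud("scene",d);m=(W[...,2]>.08)&(W[...,2]<.25)&(W[...,1]>.33)&(W[...,0]>.2)&(W[...,0]<1); p=W[m];print(len(p),np.nanmin(p,0),np.nanmax(p,0),np.percentile(p,[5,50,95],axis=0))
E
python3 plan.py .5205 .3073 0.115 84.6
```

```text
4688 [-0.15829268  0.50081755  0.08009319] [0.64229981 0.69069029 0.2065289 ]
7027 [0.20121521 0.49636669 0.08004595] [0.96977754 1.62734456 0.24980019] [[0.25461346 0.51635203 0.08788076]
 [0.64131835 1.23183791 0.14792353]
 [0.93611007 1.4755608  0.23046021]]
turn deg -6.70 units -0.0745 | shift x 3.852 y 16.946 z -3.210 | t 42.0 tilt [ 2.e-04 -0.e+00 -1.e+00] j [-0.35  0.59  1.77  0.    0.79 -1.7 ]
```

Call:
servo_tool(deltas=[[[0,0,-0.5,0,0,0,0.15],[0,0,-1,0,0,0,0.15],[0,0,-1,0,0,0,0.15],[0,0,-0.71,0,0,-0.0745,0.15],[0.1926,0.8473,0,0,0,0,0.15],[0.1926,0.8473,0,0,0,0,0.15],[0.1926,0.8473,0,0,0,0,0.15],[0.1926,0.8473,0,0,0,0,0.15],[0.1926,0.8473,0,0,0,0,0.15],[0.1926,0.8473,0,0,0,0,0.15],[0.1926,0.8473,0,0,0,0,0.15],[0.1926,0.8473,0,0,0,0,0.15],[0.1926,0.8473,0,0,0,0,0.15],[0.1926,0.8473,0,0,0,0,0.15],[0.1926,0.8473,0,0,0,0,0.15],[0.1926,0.8473,0,0,0,0,0.15],[0.1926,0.8473,0,0,0,0,0.15],[0.1926,0.8473,0,0,0,0,0.15],[0.1926,0.8473,0,0,0,0,0.15],[0.1926,0.8473,0,0,0,0,0.15]]])

```text
time_s: 44.5
tool_pos: [0.5337, 0.2047, 0.1156]
eef_rot: [0.047, 0.999, 0.0, 0.0]
contact_force: [-0.4, 0.4, -1.0]
width: 0.319
gripper_force: 35.0
```

Call:
servo_tool(deltas=[[[0.1926,0.8473,0,0,0,0,0.15],[0.1926,0.8473,0,0,0,0,0.15],[0.1926,0.8473,0,0,0,0,0.15],[0.1926,0.8473,0,0,0,0,0.15],[0,0,0,0,0,0,0.15],[0,0,0,0,0,0,0.15],[0,0,0,0,0,0,0.15]]])

```text
time_s: 45.38
tool_pos: [0.5204, 0.3064, 0.1149]
eef_rot: [0.047, 0.999, -0.0, -0.0]
contact_force: [-0.3, 0.4, -0.3]
width: 0.321
gripper_force: 35.0
```

```bash
python3 plan.py .5205 .3073 0.055 84.6; python3 - <<'E'
from h import *
im,d=ctrl.snapshot("scene"); u,v=proj("scene",np.array([[.56,.27,.06]]))[0].astype(int)
save("w1",cv2.resize(im[v-75:v+75,u-100:u+100],(800,600),interpolation=cv2.INTER_CUBIC))
E
```

```text
turn deg -0.04 units -0.0004 | shift x 0.001 y 0.029 z 1.998 | t 45.4 tilt [-0.e+00 -2.e-04 -1.e+00] j [ 0.53  0.43  1.76 -0.    0.95 -0.95]
```

View pics/w1.png

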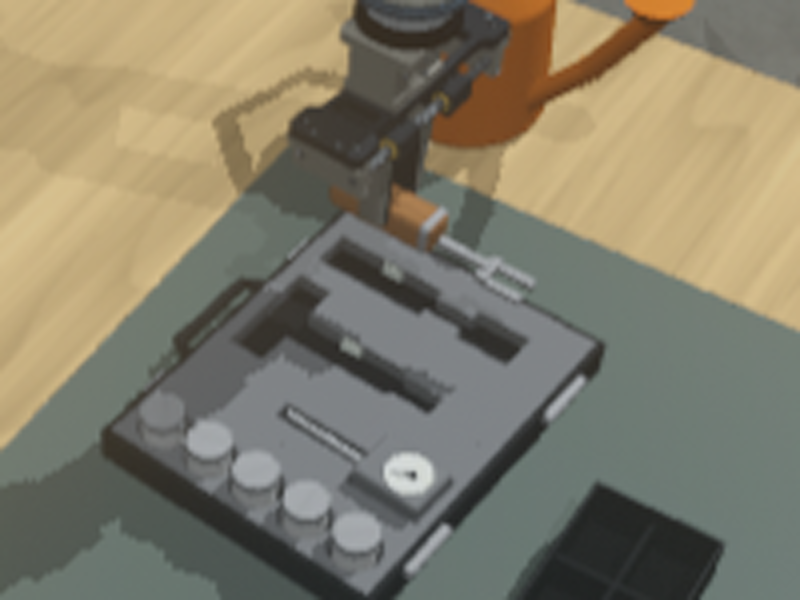

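The meter is seated at (400,475), and the weeder is level and in line above its cutout. I lower it now.

Call:
servo_tool(deltas=[[[0,0.025,0.8,0,0,0,0.15],[0,0,0.8,0,0,0,0.15],[0,0,0.35,0,0,0,0.15],[0,0,0.1,0,0,0,0.15],[0,0,0.1,0,0,0,0.15],[0,0,0,0,0,0,0.15]]])

```text
time_s: 46.18
tool_pos: [0.5207, 0.3082, 0.0507]
eef_rot: [0.047, 0.999, 0.0, 0.0]
contact_force: [-0.2, 0.1, -1.6]
width: 0.319
gripper_force: 35.0
```

Call:
servo_tool(deltas=[[[0,0,0.1,0,0,0,0.15],[0,0,0.1,0,0,0,0.15],[0,0,0.06,0,0,0,0.15],[0,0,0,0,0,0,0.15]]])

```text
time_s: 46.68
tool_pos: [0.5206, 0.3081, 0.0425]
eef_rot: [0.047, 0.999, 0.0, 0.0]
contact_force: [0.9, -0.3, 0.5]
width: 0.324
gripper_force: 35.0
```

Call:
servo_tool(deltas=[[[0,0,0.06,0,0,0,0.15],[0,0,0.04,0,0,0,0.15],[0,0,0,0,0,0,0.15]]])

```text
time_s: 47.05
tool_pos: [0.5204, 0.308, 0.0392]
eef_rot: [0.047, 0.999, -0.0, -0.0]
contact_force: [0.6, 0.2, 0.7]
width: 0.323
gripper_force: 35.0
```

Call:
servo_tool(deltas=[[[0,0,0.05,0,0,0,0.15],[0,0,0,0,0,0,0.15],[0,0,0,0,0,0,0.15]]])

```text
time_s: 47.42
tool_pos: [0.5205, 0.3081, 0.0387]
eef_rot: [0.047, 0.999, 0.0, 0.0]
contact_force: [-2.4, -1.8, 9.6]
width: 0.323
gripper_force: 35.0
```

Call:
servo_tool(deltas=[[[0,0,0.02,0,0,0,0.15],[0,0,0,0,0,0,0.15],[0,0,0,0,0,0,0.15]]])

```text
time_s: 47.8
tool_pos: [0.5205, 0.3081, 0.0386]
eef_rot: [0.047, 0.999, 0.0, 0.0]
contact_force: [-3.9, -3.2, 15.7]
width: 0.321
gripper_force: 35.0
```

Call:
servo_tool(deltas=[[[0,0,-0.04,0,0,0,0.5],[0,0,0,0,0,0,0.5],[0,0,0,0,0,0,0.5],[0,0,-0.5,0,0,0,0.5],[0,0,-1,0,0,0,0.5],[0,0,-1,0,0,0,0.5],[0.6,-1,0,0,0,0,0.5],[0.6,-1,0,0,0,0,0.5],[0.6,-1,0,0,0,0,0.5],[0.6,-1,0,0,0,0,0.5],[0,-1,0,0,0,0,0.5],[0,-1,0,0,0,0,0.5],[0,-1,0,0,0,0,0.5],[0,-1,0,0,0,0,0.5],[0,-1,0,0,0,0,0.5],[0,-1,0,0,0,0,0.5],[0,0,0,0,0,0,0.5],[0,0,0,0,0,0,0.5],[0,0,0,0,0,0,0.5]]])

```text
time_s: 50.18
tool_pos: [0.4208, 0.0169, 0.1138]
eef_rot: [0.047, 0.999, 0.0, 0.0]
contact_force: [0.4, 0.5, 0.7]
width: 0.501
gripper_force: 0.0
```

```bash
python3 look.py t7 dibber,.6055,-.3429,.003; python3 hz.py t7 .5215,.308 .49,.311 .55,.305 .635,.1375 .638,.069; python3 plan.py .6055 -.3429 0.1 101.4
```

```text
dibber,.6055,-.3429,.003 [ 0.6055 -0.3429  0.1997  0.9256 30.    ]
.5215,.308 z med 0.0492 [156 104  57]
.49,.311 z med 0.0515 [155 107  64]
.55,.305 z med 0.05 [154 107  62]
.635,.1375 z med 0.0516 [184 183 182]
.638,.069 z med 0.055 [151 151 154]
turn deg -16.74 units -0.1860 | shift x -3.669 y -12.973 z 0.456 | t 50.2 tilt [ 2.e-04  1.e-04 -1.e+00] j [ 0.04  0.18  2.15  0.    0.82 -1.44]
```

Call:
servo_tool(deltas=[[[0,0,0,0,0,-0.0932,0.6],[0,0,0,0,0,-0.0932,0.6],[-0.2621,-0.9266,0,0,0,0,0.6],[-0.2621,-0.9266,0,0,0,0,0.6],[-0.2621,-0.9266,0,0,0,0,0.6],[-0.2621,-0.9266,0,0,0,0,0.6],[-0.2621,-0.9266,0,0,0,0,0.6],[-0.2621,-0.9266,0,0,0,0,0.6],[-0.2621,-0.9266,0,0,0,0,0.6],[-0.2621,-0.9266,0,0,0,0,0.6],[-0.2621,-0.9266,0,0,0,0,0.6],[-0.2621,-0.9266,0,0,0,0,0.6],[-0.2621,-0.9266,0,0,0,0,0.6],[-0.2621,-0.9266,0,0,0,0,0.6],[-0.2621,-0.9266,0,0,0,0,0.6],[-0.2621,-0.9266,0,0,0,0,0.6],[0,0,0.8,0,0,0,0.6],[0,0,0,0,0,0,0.6],[0,0,0,0,0,0,0.6]]])

```text
time_s: 52.6
tool_pos: [0.6055, -0.343, 0.0898]
eef_rot: [-0.099, 0.995, 0.0, -0.0]
contact_force: [0.9, 0.5, 0.9]
width: 0.601
gripper_force: 0.0
```

```bash
python3 plan.py .6055 -.3429 0.019 101.44
```

```text
turn deg -0.02 units -0.0002 | shift x -0.002 y 0.003 z 2.361 | t 52.6 tilt [-2.e-04  2.e-04 -1.e+00] j [-0.52  0.58  1.56  0.    0.99 -2.29]
```

Call:
servo_tool(deltas=[[[0,0,1,0,0,0,0.6],[0,0,0.8,0,0,0,0.6],[0,0,0.4,0,0,0,0.6],[0,0,0.16,0,0,0,0.6],[0,0,0,0,0,0,0.6],[0,0,0,0,0,0,0.1],[0,0,0,0,0,0,0.1],[0,0,0,0,0,0,0.1],[0,0,0,0,0,0,0.1]]])

```text
time_s: 53.72
tool_pos: [0.6054, -0.3436, 0.0191]
eef_rot: [-0.099, 0.995, 0.0, 0.0]
contact_force: [-1.1, 0.9, 4.0]
width: 0.276
gripper_force: 35.0
```

```bash
python3 plan.py .535 .2220 0.115 84.6
```

```text
turn deg 16.77 units 0.1863 | shift x 4.109 y 18.550 z -3.196 | t 53.7 tilt [ 3.e-04  0.e+00 -1.e+00] j [-0.52  0.67  1.59  0.    0.88 -2.29]
```

Call:
servo_tool(deltas=[[[0,0,-0.5,0,0,0,0.1],[0,0,-1,0,0,0,0.1],[0,0,-1,0,0,0,0.1],[0,0,-0.7,0,0,0.0931,0.1],[0,0,0,0,0,0.0931,0.1],[0.1868,0.8432,0,0,0,0,0.1],[0.1868,0.8432,0,0,0,0,0.1],[0.1868,0.8432,0,0,0,0,0.1],[0.1868,0.8432,0,0,0,0,0.1],[0.1868,0.8432,0,0,0,0,0.1],[0.1868,0.8432,0,0,0,0,0.1],[0.1868,0.8432,0,0,0,0,0.1],[0.1868,0.8432,0,0,0,0,0.1],[0.1868,0.8432,0,0,0,0,0.1],[0.1868,0.8432,0,0,0,0,0.1],[0.1868,0.8432,0,0,0,0,0.1],[0.1868,0.8432,0,0,0,0,0.1],[0.1868,0.8432,0,0,0,0,0.1]]])

```text
time_s: 55.98
tool_pos: [0.5631, -0.0078, 0.1148]
eef_rot: [0.047, 0.999, -0.0, 0.0]
contact_force: [-0.4, -0.1, -1.8]
width: 0.281
gripper_force: 35.0
```

Call:
servo_tool(deltas=[[[0.1868,0.8432,0,0,0,0,0.1],[0.1868,0.8432,0,0,0,0,0.1],[0.1868,0.8432,0,0,0,0,0.1],[0.1868,0.8432,0,0,0,0,0.1],[0.1868,0.8432,0,0,0,0,0.1],[0.1868,0.8432,0,0,0,0,0.1],[0.1868,0.8432,0,0,0,0,0.1],[0.1868,0.8432,0,0,0,0,0.1],[0.1868,0.8432,0,0,0,0,0.1],[0,0,0,0,0,0,0.1],[0,0,0,0,0,0,0.1],[0,0,0,0,0,0,0.1],[0,0,0,0,0,0,0.1]]])

```text
time_s: 57.6
tool_pos: [0.5347, 0.2213, 0.1148]
eef_rot: [0.047, 0.999, -0.0, 0.0]
contact_force: [0.4, -0.3, -1.7]
width: 0.276
gripper_force: 35.0
```

```bash
python3 plan.py .535 .2220 0.055 84.6; python3 - <<'E'
from h import *
im,d=ctrl.snapshot("scene"); u,v=proj("scene",np.array([[.56,.23,.06]]))[0].astype(int)
save("d1",cv2.resize(im[v-75:v+75,u-100:u+100],(800,600),interpolation=cv2.INTER_CUBIC))
E
```

```text
turn deg -0.03 units -0.0003 | shift x -0.007 y 0.023 z 1.992 | t 57.6 tilt [ 0.e+00 -1.e-04 -1.e+00] j [ 0.39  0.4   1.82 -0.    0.93 -1.09]
```

View pics/d1.png

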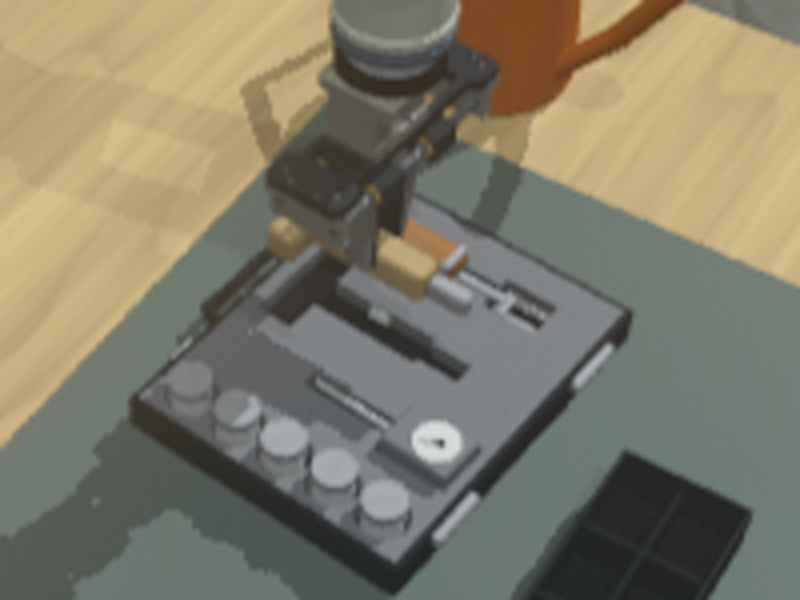

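The dibber is held level above its cutout, and the weeder and meter look seated. I lower the dibber.

Call:
servo_tool(deltas=[[[0,0.015,0.8,0,0,0,0.1],[0,0,0.8,0,0,0,0.1],[0,0,0.35,0,0,0,0.1],[0,0,0.1,0,0,0,0.1],[0,0,0.1,0,0,0,0.1],[0,0,0,0,0,0,0.1]]])

```text
time_s: 58.4
tool_pos: [0.535, 0.2225, 0.0507]
eef_rot: [0.047, 0.999, 0.0, 0.0]
contact_force: [-0.7, 0.1, -1.9]
width: 0.276
gripper_force: 35.0
```

Call:
servo_tool(deltas=[[[0,0,0.1,0,0,0,0.1],[0,0,0.1,0,0,0,0.1],[0,0,0.06,0,0,0,0.1],[0,0,0,0,0,0,0.1]]])

```text
time_s: 58.9
tool_pos: [0.5349, 0.2225, 0.0425]
eef_rot: [0.047, 0.999, 0.0, 0.0]
contact_force: [0.8, -0.6, 0.1]
width: 0.279
gripper_force: 35.0
```

Call:
servo_tool(deltas=[[[0,0,0.06,0,0,0,0.1],[0,0,0.04,0,0,0,0.1],[0,0,0,0,0,0,0.1]]])

```text
time_s: 59.28
tool_pos: [0.5346, 0.2224, 0.0392]
eef_rot: [0.047, 0.999, -0.0, -0.0]
contact_force: [1.6, -1.2, -1.6]
width: 0.277
gripper_force: 35.0
```

Call:
servo_tool(deltas=[[[0,0,0.05,0,0,0,0.1],[0,0,0,0,0,0,0.1],[0,0,0,0,0,0,0.1]]])

```text
time_s: 59.65
tool_pos: [0.5347, 0.2224, 0.039]
eef_rot: [0.047, 0.999, 0.0, 0.0]
contact_force: [-3.4, -3.1, 14.1]
width: 0.276
gripper_force: 35.0
```

Call:
servo_tool(deltas=[[[0,0,0.02,0,0,0,0.1],[0,0,0,0,0,0,0.1],[0,0,0,0,0,0,0.1]]])

```text
time_s: 60.02
tool_pos: [0.5348, 0.2224, 0.039]
eef_rot: [0.047, 0.999, 0.0, 0.0]
contact_force: [-4.6, -3.3, 20.5]
width: 0.278
gripper_force: 35.0
```

Release and back off clear of the case for a final look.

Call:
servo_tool(deltas=[[[0,0,-0.05,0,0,0,0.45],[0,0,0,0,0,0,0.45],[0,0,0,0,0,0,0.45],[0,0,-0.5,0,0,0,0.45],[0,0,-1,0,0,0,0.45],[0,0,-1,0,0,0,0.45],[0,-1,-0.5,0,0,0,0.45],[0,-1,0,0,0,0,0.45],[0.6,-1,0,0,0,0,0.45],[0.6,-1,0,0,0,0,0.45],[0.6,-1,0,0,0,0,0.45],[0.6,-1,0,0,0,0,0.45],[0,-1,0,0,0,0,0.45],[0,-1,0,0,0,0,0.45],[0,-1,0,0,0,0,0.45],[0,-1,0,0,0,0,0.45],[0,-1,0,0,0,0,0.45],[0,-1,0,0,0,0,0.45],[0,0,0,0,0,0,0.45],[0,0,0,0,0,0,0.45]]])

```text
time_s: 62.52
tool_pos: [0.4293, -0.1289, 0.1292]
eef_rot: [0.047, 0.999, 0.0, 0.0]
contact_force: [-1.1, -0.0, -1.0]
width: 0.447
gripper_force: 0.0
```

```bash
python3 look.py t8; python3 hz.py t8 .535,.222 .57,.2185 .478,.226 .474,.197 .5215,.308 .49,.311 .55,.305 .635,.1375 .638,.069 .595,.0728 .551,.0765 .507,.081 .464,.085
```

```text
.535,.222 z med 0.0518 [173 145 100]
.57,.2185 z med 0.0522 [176 148 100]
.478,.226 z med 0.0502 [184 155 106]
.474,.197 z med 0.0508 [183 152 105]
.5215,.308 z med 0.0509 [155 107  61]
.49,.311 z med 0.0491 [154 106  60]
.55,.305 z med 0.0508 [154 106  63]
.635,.1375 z med 0.0539 [180 181 183]
.638,.069 z med 0.0552 [151 149 154]
.595,.0728 z med 0.0542 [152 150 155]
.551,.0765 z med 0.056 [154 152 157]
.507,.081 z med 0.0537 [154 152 156]
.464,.085 z med 0.0566 [151 150 154]
```

View pics/t8.png

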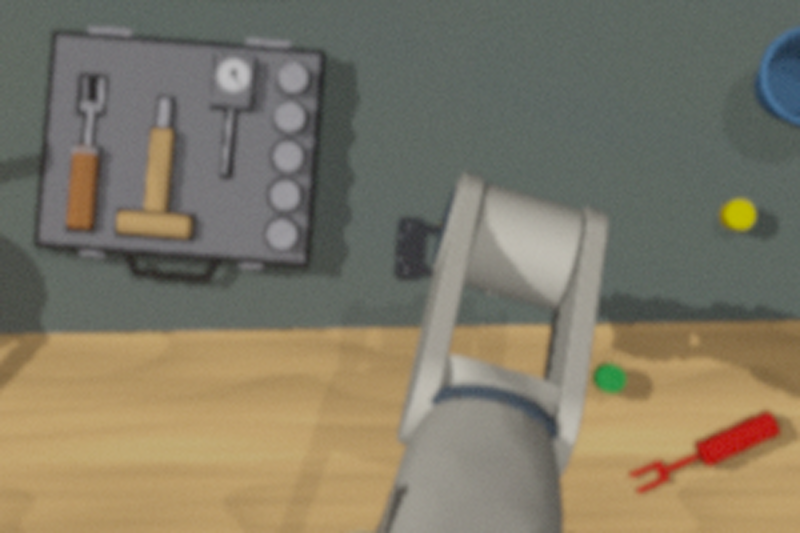

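All eight items are in the case and the bystanders have not moved. The meter's depth reading varied between looks, so I check the averaged heights before handing in.

```bash
python3 - <<'E'
from h import *
ds=[ctrl.snapshot("top")[1] for _ in range(6)]
for n,q in dict(meter=[(.635,.1375),(.65,.136),(.62,.139),(.635,.125),(.635,.15)],weeder=[(.5215,.308),(.485,.311),(.555,.305)],dibber=[(.535,.222),(.57,.2185),(.478,.226),(.474,.197),(.481,.255)],ins=[(.58,.18),(.6,.26)]).items():
    o=[]
    for x,y in q:
        u,v=np.round(proj("top",np.array([[x,y,.05]]))[0]).astype(int)
        o.append(np.nanmean([cloud("top",d)[v-1:v+2,u-1:u+2,2] for d in ds]))
    print(n,np.round(o,4))
E
```

```text
meter [0.0526 0.0533 0.051  0.0516 0.0517]
weeder [0.0514 0.0504 0.0516]
dibber [0.0493 0.051  0.0506 0.0513 0.0509]
ins [0.0367 0.0378]
```

```bash
python3 -c "
from workcell import ctrl
print(ctrl.finish_job())"
```

```text
the job is handed in; nothing more can be done
None
```

The weeder, meter and dibber are pressed fully home, with their tops within about 2 mm of the expected height. All five seed tins stand upright in their own pockets, nothing else was moved, and I handed the job in at about 63 s.

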